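# Push the lunch box through the gap onto the claimed mat

### The job

Push the flat grey lunch box along the shelf, long way first, through the narrow gap between the round globe stand base and the clip board, until the whole box rests on the felt mat behind the gap, centred and square with the mat. Only push it: it must not be lifted or tipped. Leave the torch, the magnifying glass and the turtle where they are.

Things in the scene. Friction and masses are not known exactly. Their poses are not given: they have to be found in the camera images.
- gate: Fixed gateway on the shelf: globe stand base, clip board and mat, which move together between starts. Origin on the shelf (z = 0) in the middle of the gap; +x points through the gap to the mat (world +y within about 19 degrees), +y to the globe stand base, z up. Gap 108 mm at its narrowest, y = -54 to +54 mm; obstacles reach x = -60 to +60 mm.
- globe_base (a point): Centre of the underside of the fixed round wooden globe stand base, at (0, 114, 0) mm in the gate's frame: a disc of radius 60 mm, 34 mm high, with a brass stub on its middle up to 56 mm. Axes as the gate.
- clip_board (a point): Centre of the underside of the fixed clip board, at (0, -139, 0) mm in the gate's frame (same axes): wooden plinth 120 mm (x) by 170 mm (y), 24 mm high, corners rounded to 14 mm; on it a black board (top at 28 mm) whose chrome spring clip, up to 50 mm high at the end far from the gap, holds a plastic bookmark.
- mat (a point): Centre of the grey felt mat, at (155, 0, 0) mm in the gate's frame: 180 mm (x) by 150 mm (y), under 1 mm thick, lies flat and is no obstacle. Axes as the gate.
- lunchbox: Loose closed hard lunch box, grey with a dark seam, 130 mm (x) by 100 (y) by 46 high, upright sides, corners rounded to 16 mm, about 0.25 kg; too wide to grip. Origin: centre of its underside, x along its length. Starts about 190 mm before the middle of the gap, up to 45 mm off its middle line and up to 26 degrees askew. Slides and turns when pushed, stops at once when the push ends.
- torch: Loose silver metal torch lying down, 130 mm long (its x axis; lens at +x), 33 mm thick. Origin under its middle. Bystander.
- magnifier: Loose blue plastic magnifying glass lying flat, ring 80 mm across, 10 mm thick, handle along its -x to 118 mm from the origin. Origin under the middle of the ring. Bystander.
- turtle: Loose green rubber turtle, about 73 mm long (head at +x), 56 mm wide, 32 mm high. Origin under the middle of its shell. Bystander beyond the far end of the mat.
Things that resemble listed ones, but are neither listed nor needed, are in the scene too. Several things look just like the lunchbox: the one meant starts nearest to the robot's base.

How it is judged:
On the way:
1. the lunch box is midway through the gap, on the shelf, long way first (x of lunchbox in the frame of gate between -0.04 and 0.04 m and y of lunchbox in the frame of gate between -0.015 and 0.015 m and angle between the x axis of lunchbox and the x axis of gate, either way round below 0.4 rad and height (world z) of lunchbox below 0.006 m), for 0.1 s.
At the end, for the whole second after the job is handed in: the lunch box lies flat and still on the shelf with its centre within 27 mm of the mat's centre along and across the mat, its length within 0.25 rad of the mat's length (x of lunchbox in the frame of gate between 0.128 and 0.182 m and y of lunchbox in the frame of gate between -0.027 and 0.027 m and angle between the x axis of lunchbox and the x axis of gate, either way round below 0.25 rad and height (world z) of lunchbox below 0.005 m and angle between lunchbox's own z axis and vertical below 0.08 rad and linear speed of lunchbox below 0.02 m/s); the robot touches nothing.
It fails at once if the lunch box is lifted or tipped (underside centre above 8 mm, or tilt over 0.15 rad) (height (world z) of lunchbox above 0.008 m or angle between lunchbox's own z axis and vertical above 0.15 rad).
It fails at once if the torch is moved by more than 15 mm (distance of torch from where it was at the start of the episode above 0.015 m).
It fails at once if the magnifier is moved by more than 15 mm (distance of magnifier from where it was at the start of the episode above 0.015 m).
It fails at once if the turtle is moved by more than 15 mm (distance of turtle from where it was at the start of the episode above 0.015 m).
It also fails if it takes over 72 s, if anything falls off the work surface, if the arm or the gripper's body presses on something with over 40 N, if the wrist force passes 120 N, or if a joint passes its speed limit or range.

### The arm

A 6-joint arm with a two-finger parallel gripper is mounted at the origin on the work surface. World frame = base frame: x ahead of the robot, y to its left, z up, the work surface at z = 0. Lengths are in m, angles in rad, forces in N, time in s.
With the tool pointing down it reaches from about 0.35 to 0.875 m from the base axis. Payload 15.5 kg.
Tool frame: the origin (TCP) lies on the mounting face of the last link; the fingertips stand 173 mm ahead of it and the grasp point (between the pads) lies 155 mm ahead of it; z points along the fingers, y is the line along which they close (so a half turn about z gives the same grasp; the last joint's range is limited). The gripper opens to 85 mm and grips with 20 to 120 N. Pads are 22 mm wide; open, the fingers measure 114 mm over their backs; the gripper's body (76 mm by 85 mm) begins 54 mm behind the grasp point. The pads swing forward as they close: fully open they stand 13 mm farther back than shut.
Start: joints at [-1.442, 0.494, 1.345, -0, 1.302, -0.096], TCP at [0.139, -0.609, 0.405] pointing down, gripper open.
Joint ranges: [-2.91, 2.91], [-0.82, 2.16], [0.22, 2.67], [-1.22, 4.37], [0.12, 2.79], [-3.08, 3.08]. Speed limits (rad/s): [1.89, 1.89, 2.57, 3.01, 3.01, 3.01].

### API

Orientations are given as a unit quaternion [w, x, y, z].
In Python, from workcell import r gives the robot as it stands.
- The arm moves only by the tool step_arm, never from a script. Its argument "steps" is a list of rows, each a list of 3 entries, a list of its own where there are three numbers: the shift along the tool's x, y, z in mm, then the turn, a rotation vector about the tool's x, y, z in rad, then the finger opening in mm, from 0 to 85.4. A call has exactly 8 rows; each row is the pose to reach, as a shift and turn from the pose commanded when the call began, along the tool's axes at that moment; what a row does not reach only later rows make up. A row lasts 1/8 s, in which the tool goes at most 62.5 mm and 10.7 degrees, less where a joint would pass 70% of its speed; a pose out of reach is approached as far as the arm can. A call with a gripper value outside its range is refused whole. The fingers move at their own pace and stop on an object; "force" is the grip in N (left out, the last holds). Time passes only in rows, so rows that repeat a pose let the fingers close, or fill a call up. It gives the time, the measured TCP pose, the force, the opening and the grip force at its end, in the units of the state.
- r.get_state(): the state, without advancing time (a new reading comes with each control period).
- r.grab_frame(name): name is "side" or "top"; returns a dict with "frame" (420x560x3 uint8, blue, green, red), "z_map" (420x560 float32, m along the optical axis (not along the pixel's ray), 0 where there is no reading), "intrinsics" (3x3 intrinsics, pixels), "D" ([k1, k2, p1, p2, k3] as OpenCV has them; the pictures are not rectified), "R" (3x3) and "t" (3): a world point X has camera coordinates R X + t. Camera axes: x right, y down, z forward; pixel columns grow to the right and rows downward; lengths in m; the calibration is good to about 2 mm. A picture is of the moment at which its call begins.
- r.sign_off(): hands the job in; it is judged then, once.
The state is a dict: "time": time; "qpos": joint angles; "qd": joint speeds; "joint_torque": joint torques, N m; "ee_pos": TCP position; "ee_rot": TCP orientation; "ft_force": force on the tool from outside, world axes, zero at the start; "wrist_torque": the same for the moment, N m; "grip_width": opening from 0.0 (shut) to 1.0 (fully open); "finger_force": force on a finger pad.
Only numpy, scipy, OpenCV 4.12 (cv2) and the standard library are available. Lean on these libraries where they do the work, as an engineer would, in place of code of your own. Each camera call takes 0.05 s, during which the arm holds its last target. There are 200 camera calls.

## Working session

There is one attempt and no reset: what is moved stays moved. The work goes in short steps, Python scripts to look and compute and a tool call to move; the robot and the scene stay as the last step left them, time stands still between calls to the robot, and variables do not carry over. Pictures are saved under pics/ and viewed, at most 10 in all, crops included, and the job is handed in when it is done.

Besides the shell and the picture viewer there is one more tool, called as name([rows], argument=value, ...), one row to a line, values as JSON. step_arm: Moves the arm, as the interface text tells. Its arguments: {"type":"object","properties":{"steps":{"type":"array","items":{"type":"array"}},"force":{"type":"number"}},"required":["steps"]}

```bash
mkdir -p pics
python3 - <<'E'
from workcell import r
import cv2,numpy as np
for n in("top","side"):
    f=r.grab_frame(n); cv2.imwrite(f"pics/{n}0.png",f["frame"]); np.savez(f"{n}0.npz",**f)
    print(n,f["intrinsics"].tolist(),f["D"],f["R"].tolist(),f["t"])
s=r.get_state();print(s["time"],s["ee_pos"],s["ee_rot"])
E
```

```text
top [[471.82426228427, 0.0, 286.9305934093247], [0.0, 471.82426228427, 203.95039989055854], [0.0, 0.0, 1.0]] [-0.16297664  0.          0.          0.          0.        ] [[-0.005833118463236239, -0.9998764268205792, -0.014598144317160928], [-0.9968949518046343, 0.006960867523823939, -0.07843469506380285], [0.07852661838784233, 0.014095297507558259, -0.9968123658907648]] [-0.02935281  0.63202155  1.23025157]
side [[390.52445727015174, 0.0, 278.5775411100587], [0.0, 390.52445727015174, 208.47627334360263], [0.0, 0.0, 1.0]] [-0.06918547  0.          0.          0.          0.        ] [[0.9484928868575329, -0.3166968974379021, -0.008019896125912158], [-0.2523779534523096, -0.7400745037803298, -0.6233739627747721], [0.1914852793085863, 0.5932898145152214, -0.7818827174203348]] [-0.61070571  0.14149317  1.00271597]
0.1 [ 0.13869923 -0.60928863  0.40416121] [-5.36381767e-04  9.93745431e-01  1.11667947e-01 -1.16523741e-05]
```

View pics/top0.png

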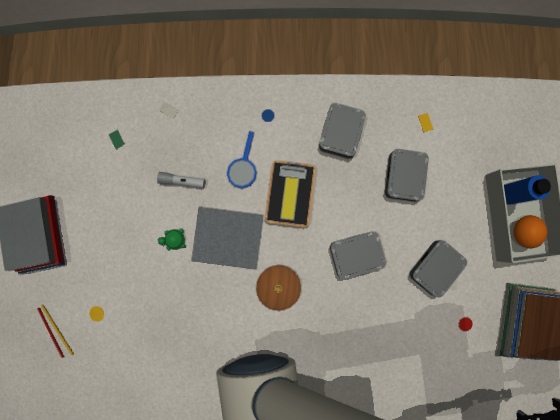

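View pics/side0.png

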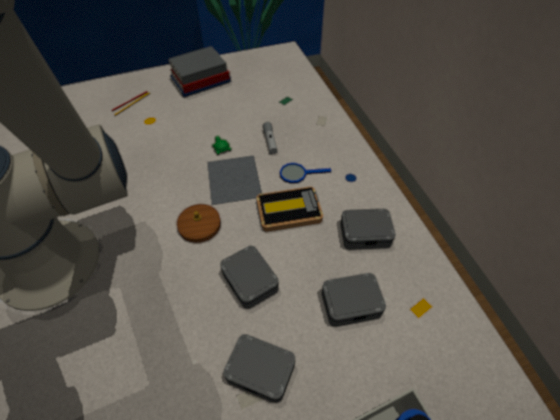

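The top view shows the target box at (358,256), the mat at (228,238), the globe base at (278,288), the clip board at (290,195), the turtle at (173,239), the torch at (182,181) and the magnifier at (242,172). The side view confirms this layout.

```bash
cat > h.py <<'E'
import cv2,numpy as np
def world(f,px,z):
    p=cv2.undistortPoints(np.float64(px).reshape(-1,1,2),f["intrinsics"],f["D"])[:,0]
    R,t=f["R"],f["t"]; d=np.c_[p,np.ones(len(p))]@R; c=-R.T@t
    return (c+d*((z-c[2])/d[:,2])[:,None])[:,:2]
def heights(f):
    h,w=f["z_map"].shape; v,u=np.mgrid[:h,:w]
    p=cv2.undistortPoints(np.float64(np.c_[u.ravel(),v.ravel()]).reshape(-1,1,2),f["intrinsics"],f["D"])[:,0]
    z=f["z_map"].ravel()
    X=(np.c_[p,np.ones(len(p))]*z[:,None]-f["t"])@f["R"]
    X[z==0]=np.nan
    return X.reshape(h,w,3)
def blob(mask,seed):
    n,l=cv2.connectedComponents(np.uint8(mask))
    k=l[seed[1],seed[0]]
    assert k, "seed off mask"
    c,_=cv2.findContours(np.uint8(l==k),cv2.RETR_EXTERNAL,cv2.CHAIN_APPROX_NONE)
    return max(c,key=cv2.contourArea)[:,0]
def rect(xy):
    c,s,a=cv2.minAreaRect(np.float32(xy*1000))
    if s[0]<s[1]: a+=90; s=s[::-1]
    return np.round(c,1),np.round(s,1),round((a+90)%180-90,2)  # long-axis angle, deg
E
python3 - <<'E'
from h import *
f=dict(np.load("top0.npz")); X=heights(f); Z=X[...,2]
print("floor z",np.nanmedian(Z[240:300,300:320]),"box z",Z[256,358],"globe",Z[300,270],"mat",Z[238,228])
b=blob((Z>.03),(358,256)); print("box",rect(world(f,b,.046)))
for s in((290,195),): 
    b=blob(Z>.014,s); print("clip",rect(world(f,b,.024)))
b=blob(Z>.02,(270,300)); print("globe",cv2.minEnclosingCircle(np.float32(world(f,b,.034)*1000)))
g=f["frame"].astype(int); m=(g.max(2)<135)&(g.max(2)-g.min(2)<25); print(g[238,228],g[238,320])
b=blob(m,(228,238)); print("mat",rect(world(f,b,.0)))
for n,s,z,t in(("torch",(182,181),.015,.01),("turtle",(173,239),.016,.01)):
    try: print(n,rect(world(f,blob(Z>t,s),z)))
    except AssertionError as e: print(n,e)
E
```

```text
floor z -0.0007951388547640303 box z 0.04926303050874752 globe 0.03227792613492018 mat 0.00047687851607278826
box (array([ 496.2, -218.1]), array([132.6, 102.9]), -75.58)
clip (array([660.8, -40.3]), array([167.5, 119.9]), -7.66)
globe ((411.81927490234375, -8.298726081848145), 59.86423873901367)
[93 91 88] [155 166 171]
mat (array([543.7, 130.7]), array([180.2, 152. ]), 82.27)
torch (array([697.7, 257.5]), array([133.8,  32.9]), 79.71)
turtle (array([538.9, 281.9]), array([71.2, 54.3]), -83.14)
```

Gate origin is about (523.5, -22.8) mm, with x at 82.4°. The box sits at about (-197, +1.5) mm in the gate frame, 22° askew. I'll push on its rear face with two fingers and steer in gentle arcs.

step_arm([
  [[55,-26,0],[0,0,-0.18],45],
  [[110,-52,0],[0,0,-0.36],45],
  [[164,-77,10],[0,0,-0.54],45],
  [[219,-103,30],[0,0,-0.72],45],
  [[274,-129,50],[0,0,-0.9],45],
  [[329,-155,70],[0,0,-1.08],45],
  [[383,-180,85],[0,0,-1.26],45],
  [[438,-206,100],[0,0,-1.44],45],
])

```text
time: 1.1
ee_pos: [0.5187, -0.3121, 0.3048]
ee_rot: [-0.0, 0.671, 0.741, -0.0]
ft_force: [0.6, -1.4, -0.3]
grip_width: 0.527
finger_force: 0.0
```

```bash
cat >> h.py <<'E'
G0=np.array([523.5,-22.8]); A=np.deg2rad(82.4); GM=np.array([[np.cos(A),np.sin(A)],[-np.sin(A),np.cos(A)]])
def tool(s):
    w,x,y,z=s["ee_rot"]; yaw=np.arctan2(2*(x*y+w*z),1-2*(y*y+z*z))
    p=GM@(s["ee_pos"][:2]*1000-G0)
    return p,s["ee_pos"][2]*1000,np.rad2deg(yaw-A),yaw
def goto(s,gx,gy,z,deg):
    "tool-frame shift (mm) and turn about z to reach a gate-frame pose"
    p,tz,d,yaw=tool(s); D=GM.T@(np.array([gx,gy])-p)
    c,sn=np.cos(yaw),np.sin(yaw)
    return np.round([c*D[0]+sn*D[1],sn*D[0]-c*D[1],tz-z],1),round(np.deg2rad(d-deg),3)
def show(s):
    p,z,d,_=tool(s); print("t",round(s["time"],2),"tool gate",p.round(1),"z",round(z,1),"deg",round(d,1),"F",np.round(s["ft_force"],1),"w",s["grip_width"])
def box(f):
    "box top (z 46) in gate frame from the height map"
    X=heights(f); P=(X[...,:2]*1000-G0)@GM.T; Z=X[...,2]
    m=(Z>.038)&(Z<.053)&(abs(P[...,1])<85)&(P[...,0]>-290)&(P[...,0]<260)
    m=cv2.morphologyEx(np.uint8(m),cv2.MORPH_OPEN,np.ones((5,5)))
    c,_=cv2.findContours(m,cv2.RETR_EXTERNAL,cv2.CHAIN_APPROX_NONE)
    c=max(c,key=cv2.contourArea)[:,0]
    q=(world(f,c,.046)*1000-G0)@GM.T
    return rect(q/1000)
E
python3 - <<'E'
from h import *
from workcell import r
s=r.get_state(); show(s); print(s["qpos"])
f=dict(np.load("top0.npz")); print(box(f))
c,_,a=box(f); a=np.deg2rad(a); p=c-95*np.array([np.cos(a),np.sin(a)])
print(p,goto(s,*p,186,np.rad2deg(a)))
E
```

```text
t 1.1 tool gate [-287.4  -33.5] z 304.8 deg 13.3 F [ 0.6 -1.4 -0.3] w 0.5267203414925838
[-6.40254606e-01  5.75138238e-01  1.50615106e+00 -3.68806835e-05
  1.06065950e+00 -7.39163808e-01]
(array([-197.7,    1. ]), array([131.6, 102.5]), 22.03)
[-285.76382047  -34.63374137] (array([  1.3,   1.5, 118.8]), np.float64(-0.153))
```

step_arm([
  [[1,1,40],[0,0,-0.08],45],
  [[1,1,80],[0,0,-0.15],45],
  [[1,1,110],[0,0,-0.153],45],
  [[1,1,119],[0,0,-0.153],45],
  [[5,1,119],[0,0,-0.153],45],
  [[10,0,119],[0,0,-0.153],45],
  [[14,-1,119],[0,0,-0.153],45],
  [[18,-1,119],[0,0,-0.153],45],
])

```text
time: 2.1
ee_pos: [0.5146, -0.2954, 0.1872]
ee_rot: [0.0, 0.615, 0.789, 0.0]
ft_force: [-0.5, 0.1, 0.2]
grip_width: 0.528
finger_force: 0.0
```

Run:
```python
from h import *
from workcell import r
s=r.get_state(); show(s)
for n in("top","side"):
    f=r.grab_frame(n); cv2.imwrite(f"pics/{n}1.png",f["frame"]); print(n,box(f))
```

```text
t 2.1 tool gate [-271.4  -27.3] z 187.2 deg 21.7 F [-0.5  0.1  0.2] w 0.5281000297808273
top (array([-191.4,    3.3]), array([120.4, 102.9]), 19.5)
side (array([-199.2,   37.7]), array([101.7,  39.5]), 20.8)
```

View pics/side1.png

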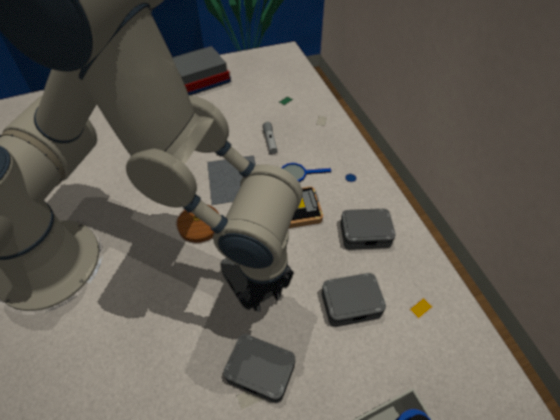

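View pics/top1.png

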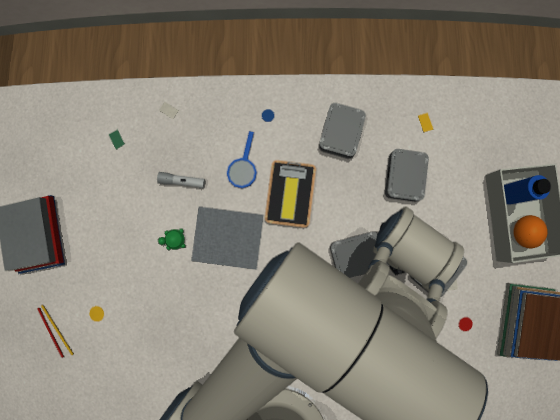

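The side view is blocked by the wrist. The top view still shows the box's front edge at about (335,250), and the tool is lined up behind the box. Now the right-hand arc.

step_arm([
  [[3,0,1],[0,0,0],45],
  [[11,-7,1],[0,0,0.1],45],
  [[16,-10.5,1],[0,0,0.15],45],
  [[20,-13.5,1],[0,0,0.2],45],
  [[25,-16,1],[0,0,0.25],45],
  [[30,-19,1],[0,0,0.3],45],
  [[35,-21,1],[0,0,0.35],45],
  [[40,-23,1],[0,0,0.4],45],
])

```text
time: 3.2
ee_pos: [0.4825, -0.2625, 0.1855]
ee_rot: [0.0, 0.76, 0.65, -0.0]
ft_force: [-0.0, -1.7, -0.9]
grip_width: 0.528
finger_force: 0.7
```

Run:
```python
from h import *
from workcell import r
s=r.get_state(); show(s)
f=r.grab_frame("top"); print(box(f)); cv2.imwrite("pics/top2.png",f["frame"][180:360,220:480].repeat(3,0).repeat(3,1))
```

```text
t 3.2 tool gate [-243.     8.9] z 185.5 deg -1.3 F [-0.  -1.7 -0.9] w 0.5283861797063619
(array([-154.3,    6.7]), array([108.3, 101.7]), -0.54)
```

View pics/top2.png

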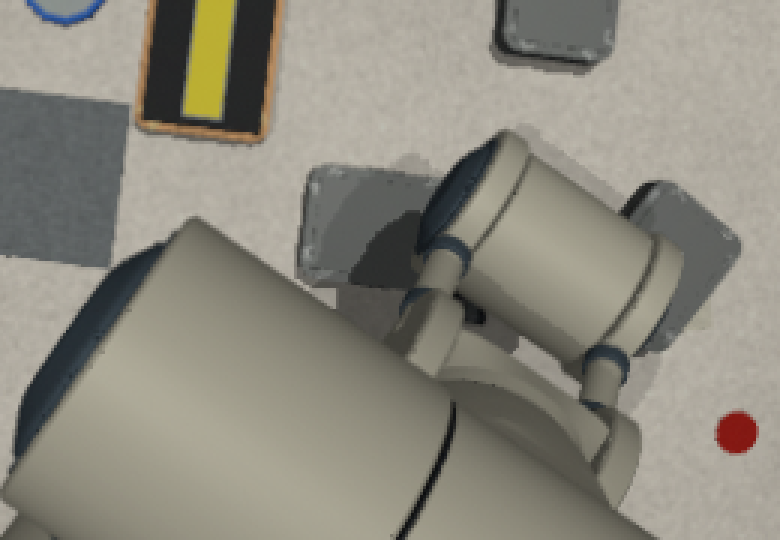

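The box is now at about (-165.5, 6.7) mm and square with the gate, as planned. Next is an S-curve to remove the 6.7 mm lateral offset.

step_arm([
  [[6,-5,0],[0,0,0.07],45],
  [[12,-10,0],[0,0,0.14],45],
  [[17.5,-13.5,0],[0,0,0.2],45],
  [[25,-12,0],[0,0,0.2],45],
  [[32,-10.5,0],[0,0,0.2],45],
  [[37,-4.5,0],[0,0,0.13],45],
  [[42,1.5,0],[0,0,0.06],45],
  [[48,7.5,0],[0,0,-0.02],45],
])

```text
time: 4.25
ee_pos: [0.4979, -0.2159, 0.1855]
ee_rot: [0.0, 0.752, 0.66, 0.0]
ft_force: [0.2, -0.4, 1.1]
grip_width: 0.529
finger_force: 0.6
```

Run:
```python
from h import *
from workcell import r
s=r.get_state(); show(s)
f=r.grab_frame("top"); c,w,a=box(f); print(c,w,a,"front",c[0]+w[0]/2)
cv2.imwrite("pics/top3.png",f["frame"][160:340,200:460].repeat(3,0).repeat(3,1))
```

```text
t 4.25 tool gate [-194.8   -0.2] z 185.5 deg 0.1 F [ 0.2 -0.4  1.1] w 0.5287515116851659
[-98.2  -3.2] [101.   91.7] 89.03 front -47.7
```

View pics/top3.png

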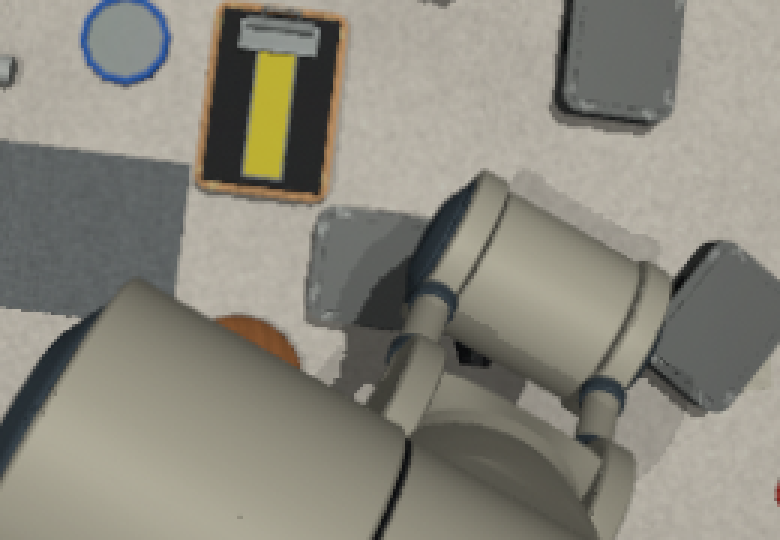

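The crop shows the box in front of the gap, with its front edge at x of about -52 mm, y of about -3 mm and 1° to the right. I'll make a slight left correction while it enters.

step_arm([
  [[4,3.5,0],[0,0,-0.05],45],
  [[8.5,7.3,0],[0,0,-0.1],45],
  [[15.5,6.5,0],[0,0,-0.1],45],
  [[23,6,0],[0,0,-0.1],45],
  [[30,5,0],[0,0,-0.1],45],
  [[33,2,0],[0,0,-0.06],45],
  [[36,-1.5,0],[0,0,-0.02],45],
  [[36,-1.5,0],[0,0,-0.02],45],
])

```text
time: 5.3
ee_pos: [0.5003, -0.1798, 0.1855]
ee_rot: [-0.0, 0.746, 0.666, -0.0]
ft_force: [0.4, -0.4, -0.4]
grip_width: 0.526
finger_force: 0.0
```

Run:
```python
from h import *
from workcell import r
s=r.get_state(); show(s)
f=r.grab_frame("top"); c,w,a=box(f); print(c,w,a)
cv2.imwrite("pics/top4.png",f["frame"][160:340,200:460].repeat(3,0).repeat(3,1))
```

```text
t 5.3 tool gate [-158.7    2.2] z 185.5 deg 1.1 F [ 0.4 -0.4 -0.4] w 0.5261983592417646
[-57.2   1.6] [101.4  81.3] -89.89
```

View pics/top4.png

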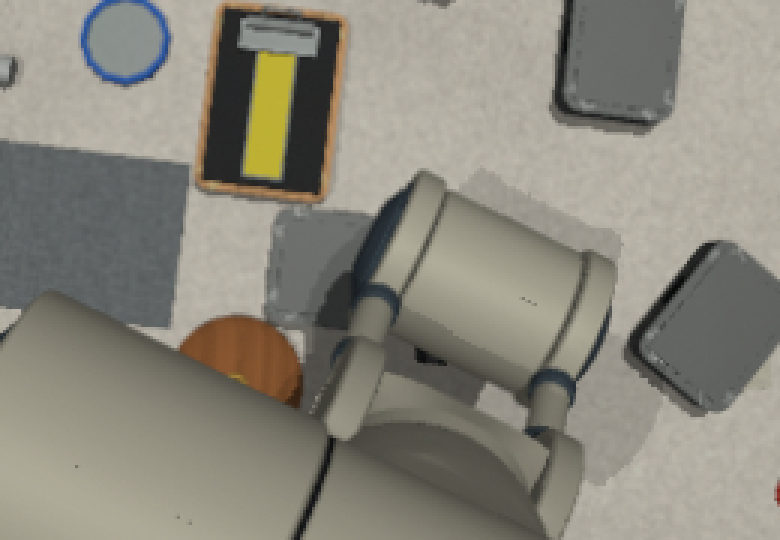

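The box is lined up at about (-82, +1.6) mm and square. Pushing straight through.

step_arm([
  [[6,0.5,0],[0,0,0.02],45],
  [[12,1,0],[0,0,0.03],45],
  [[18,1.3,0],[0,0,0.03],45],
  [[24,1.3,0],[0,0,0.03],45],
  [[30,1.3,0],[0,0,0.03],45],
  [[36,1.3,0],[0,0,0.025],45],
  [[43,1.3,0],[0,0,0.02],45],
  [[50,1.3,0],[0,0,0.02],45],
])

```text
time: 6.35
ee_pos: [0.5077, -0.1303, 0.1855]
ee_rot: [-0.0, 0.753, 0.658, -0.0]
ft_force: [0.9, -2.1, -1.3]
grip_width: 0.529
finger_force: 0.8
```

Run:
```python
from h import *
from workcell import r
s=r.get_state(); show(s)
for n in("top","side"):
    f=r.grab_frame(n); c,w,a=box(f); print(n,c,w,a); np.savez(n+"5.npz",**f)
cv2.imwrite("pics/side5.png",f["frame"][100:320,140:360].repeat(2,0).repeat(2,1))
```

```text
t 6.35 tool gate [-108.7    1.5] z 185.5 deg -0.1 F [ 0.9 -2.1 -1.3] w 0.5291225805231811
top [ 1.  -0.3] [100.2  64.8] 89.24Traceback (most recent call last):
  File "<stdin>", line 5, in <module>
  File "h.py", line 41, in box
    c=max(c,key=cv2.contourArea)[:,0]
      ~~~^^^^^^^^^^^^^^^^^^^^^^^
ValueError: max() iterable argument is empty
```

step_arm([
  [[7,0,0],[0,0,-0.005],45],
  [[14,0,0],[0,0,-0.01],45],
  [[22,0,0],[0,0,-0.01],45],
  [[30,0,0],[0,0,-0.01],45],
  [[38,0,0],[0,0,-0.01],45],
  [[46,0,0],[0,0,-0.01],45],
  [[54,0,0],[0,0,-0.01],45],
  [[62,0,0],[0,0,-0.01],45],
])

```text
time: 7.45
ee_pos: [0.516, -0.0688, 0.1856]
ee_rot: [0.0, 0.75, 0.662, 0.0]
ft_force: [0.0, -2.8, 0.5]
grip_width: 0.532
finger_force: 1.1
```

Run:
```python
from h import *
from workcell import r
s=r.get_state(); show(s)
f=r.grab_frame("top"); c,w,a=box(f); print(c,w,a)
cv2.imwrite("pics/top6.png",f["frame"][160:340,160:420].repeat(3,0).repeat(3,1))
```

```text
t 7.45 tool gate [-46.6   1.3] z 185.6 deg 0.5 F [ 0.  -2.8  0.5] w 0.5316203222833881
[72.8  0.4] [97.8 41.6] -86.06
```

View pics/top6.png

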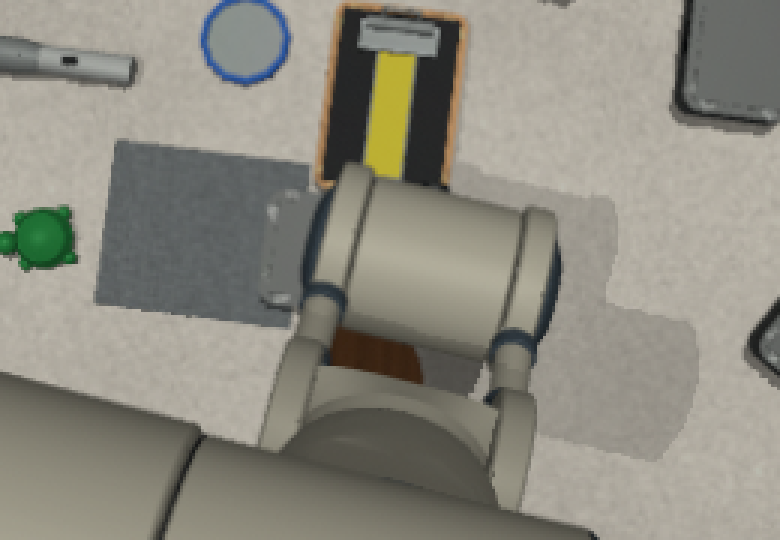

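The crop shows the box's front on the mat at (265,245), with the box square. Continuing.

step_arm([
  [[7,0,0],[0,0,0],45],
  [[15,0,0],[0,0,0],45],
  [[23,0.2,0],[0,0,0],45],
  [[31,0.3,0],[0,0,0],45],
  [[39,0.4,0],[0,0,0],45],
  [[47,0.5,0],[0,0,0],45],
  [[55,0.5,0],[0,0,0],45],
  [[63,0.5,0],[0,0,0],45],
])

```text
time: 8.5
ee_pos: [0.5243, -0.0064, 0.1856]
ee_rot: [-0.0, 0.75, 0.662, -0.0]
ft_force: [0.2, -1.7, 1.1]
grip_width: 0.527
finger_force: 0.8
```

step_arm([
  [[8,0,0],[0,0,0],45],
  [[16,0,0],[0,0,0],45],
  [[24,0.2,0],[0,0,0],45],
  [[32,0.3,0],[0,0,0],45],
  [[40,0.4,0],[0,0,0],45],
  [[48,0.5,0],[0,0,0],45],
  [[55,0.5,0],[0,0,0],45],
  [[60,0.5,0],[0,0,0],45],
])

```text
time: 9.5
ee_pos: [0.5322, 0.053, 0.1855]
ee_rot: [-0.0, 0.749, 0.662, -0.0]
ft_force: [0.2, -1.4, -0.3]
grip_width: 0.528
finger_force: 0.8
```

step_arm([
  [[0,0,0],[0,0,0],45],
  [[-10,0,0],[0,0,0],45],
  [[-15,0,0],[0,0,0],45],
  [[-15,0,-40],[0,0,0],45],
  [[-15,0,-90],[0,0,0],45],
  [[-40,0,-140],[0,0,0],45],
  [[-90,0,-180],[0,0,0],45],
  [[-150,0,-200],[0,0,0],45],
])

```text
time: 10.5
ee_pos: [0.5136, -0.0957, 0.3871]
ee_rot: [0.001, 0.749, 0.662, 0.001]
ft_force: [1.2, -0.1, -1.3]
grip_width: 0.528
finger_force: 0.0
```

Run:
```python
from h import *
from workcell import r
s=r.get_state(); show(s)
for n in("top","side"):
    f=r.grab_frame(n); cv2.imwrite(f"pics/{n}7.png",f["frame"])
    try: print(n,box(f))
    except Exception as e: print(n,e)
```

```text
t 10.5 tool gate [-73.6   0.2] z 387.1 deg 0.5 F [ 1.2 -0.1 -1.3] w 0.5278597047497096
top (array([151.6,  -0. ]), array([131.5, 101. ]), 0.32)
side (array([115.3,  -6.2]), array([71.5, 57.4]), -5.99)
```

View pics/top7.png

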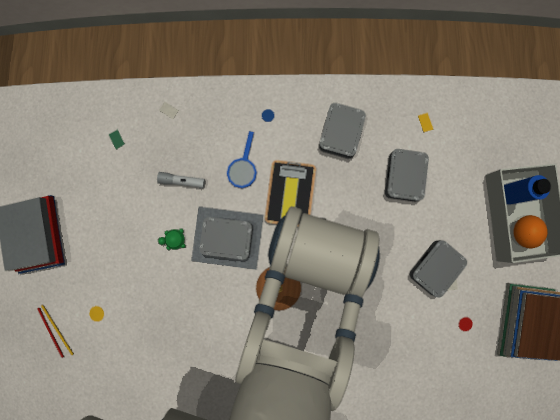

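The box is on the mat at (227,239), measured at (151.6, 0.0) mm and 0.3° in the gate frame, and the bystanders haven't moved. The arm is clear.

```bash
python3 -c "
from workcell import r
print(r.sign_off())"
```

```text
the job is handed in; nothing more can be done
None
```

I pushed the lunch box through the gap onto the mat and handed the job in at about 10.6 s: it ended about 3 mm short of the mat's centre lengthwise, centred across and square within 0.3°, with the torch, magnifying glass and turtle unmoved in the last picture (no verdict came back).

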